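# Lid the desk pots

## Robot

A 7-joint arm with a two-finger parallel gripper is mounted at the origin on the work surface. World frame = base frame: x ahead of the robot, y to its left, z up, the work surface at z = 0. Lengths are in mm, angles in rad, forces in N, time in s.
With the tool pointing down it reaches from about 425 to 975 mm from the base axis. Payload 16.7 kg.
Tool frame: the origin (TCP) lies midway between the tips of the shut fingers; the grasp point (between the pads) lies 19 mm behind it; z points along the fingers, y is the line along which they close (so a half turn about z gives the same grasp; the last joint's range is limited). The gripper opens to 85 mm and grips with 20 to 120 N. Pads are 22 mm wide; open, the fingers measure 114 mm over their backs; the gripper's body (76 mm by 85 mm) begins 54 mm behind the grasp point. The pads swing forward as they close: fully open they stand 13 mm farther back than shut.
Start: joints at [1.187, 0.426, 0.074, 1.606, -0.034, 1.111, -0.067], TCP at [157.008, -656.448, 231.302] pointing down, gripper open.
Joint ranges: [-2.85, 2.85], [-0.5, 2.14], [-1.23, 1.37], [0.21, 2.46], [-1.02, 4.16], [0.16, 2.05], [-2.73, 2.73]. Speed limits (rad/s): [1.89, 1.89, 2.39, 2.39, 3.01, 3.01, 3.01].

## Interface

Orientations are given as a unit quaternion [x, y, z, w].
In Python, from station import robot, optics, job gives the robot as it stands.
- The arm moves only by the shell command python3 -m creep 'ROWS' [OPENING]. ROWS is JSON, a list that holds one entry, the list of rows, each a list of 6 numbers: the shift along the tool's x, y, z in mm, then the turn, a rotation vector about the tool's x, y, z in rad. In form: [[[dx, dy, dz, rx, ry, rz], ...]]. A call has 1 to 10 rows; each row is the pose to reach, as a shift and turn from the pose commanded when the call began, along the tool's axes at that moment; what a row does not reach only later rows make up. A row lasts 1/12 s, in which the tool goes at most 41.7 mm and 7.16 degrees, less where a joint would pass 70% of its speed; a pose out of reach is approached as far as the arm can. A call with a gripper value outside its range is refused whole. OPENING is the opening, from 0 (shut) to 1 (fully open), set as the call begins (- or left out, the last holds). The fingers move at their own pace and stop on an object; the grip force is fixed at half the most. Time passes only in rows, so rows that repeat a pose let the fingers close. It gives the time, the measured TCP pose, the force, the opening and the grip force at its end, in the units of the state.
- robot.state(): the state, without advancing time (a new reading comes with each control period).
- optics.camera(name): name is "side" or "top" or "wrist"; returns a dict with "color" (480x640x3 uint8, blue, green, red), "fx", "fy", "cx", "cy" (pixels), "extrinsics" (4x4, takes a point from world to camera coordinates); the wrist camera has in their place "hand_eye" (4x4, takes a point from camera to tool coordinates, whose origin is the TCP and whose axes are the flange's). Camera axes: x right, y down, z forward; pixel columns grow to the right and rows downward; lengths in mm; the calibration is good to about 2 mm. A picture is of the moment at which its call begins: read the wrist's pose just before it. There is no depth.
- job.finish_job(): hands the job in; it is judged then, once.
The state is a dict: "t": time; "qpos": joint angles; "joint_vel": joint speeds; "tau": joint torques, N m; "ee_pos": TCP position; "orientation": TCP orientation; "ft_force": force on the tool from outside, world axes, zero at the start; "moment": the same for the moment, N m; "opening": opening from 0.0 (shut) to 1.0 (fully open); "gripper_force": force on a finger pad.
Only numpy, scipy, OpenCV 4.12 (cv2) and the standard library are available. Lean on these libraries where they do the work, as an engineer would, in place of code of your own. Each camera call takes 0.05 s, during which the arm holds its last target. There are 200 camera calls.

## Task

Close the four white pots on the desk: set each of the four dark wooden lids, knob up, on the pot it belongs to (the one of the same shape and size), so that its plug is in the mouth and its plate lies flat on the rim. Let go of all of them, and leave the pots and the mug standing where they are.

Things in the scene. Friction and masses are not known exactly. Their poses are not given: they have to be found in the camera images.
- lid_large_round: Loose dark wooden lid, knob up, 40 mm tall: a plug 8 mm deep (72 mm round), on it a plate 6 mm thick (108 mm in diameter), on that a central aluminium knob 26 mm tall (a 22 mm diameter cylinder), 14 to 40 mm above the origin. Origin: underside centre of the plug; z up. 8 mm play all round in the pot's mouth; seated, its origin is 42 mm above the pot's. 90 g.
- lid_small_round: Loose dark wooden lid, knob up, 40 mm tall: a plug 8 mm deep (38 mm round), on it a plate 6 mm thick (74 mm in diameter), on that a central aluminium knob 26 mm tall (a 22 mm diameter cylinder), 14 to 40 mm above the origin. Origin: underside centre of the plug; z up. 8 mm play all round in the pot's mouth; seated, its origin is 42 mm above the pot's. 90 g.
- lid_square: Loose dark wooden lid, knob up, 40 mm tall: a plug 8 mm deep (56 mm square), on it a plate 6 mm thick (92 mm square), on that a central aluminium knob 26 mm tall (22 mm square, parallel to the plate), 14 to 40 mm above the origin. Origin: underside centre of the plug; z up, x and y along its edges. 8 mm play all round in the pot's mouth; seated, its origin is 42 mm above the pot's. 90 g.
- lid_oblong: Loose dark wooden lid, knob up, 40 mm tall: a plug 8 mm deep (82 x 42 mm), on it a plate 6 mm thick (118 x 78 mm), on that a central aluminium knob 26 mm tall (bar 44 x 16 mm, along the long side), 14 to 40 mm above the origin. Origin: underside centre of the plug; z up, x along the long side. 8 mm play all round in the pot's mouth; seated, its origin is 42 mm above the pot's. 90 g.
- pot_large_round: Loose white ceramic pot, open at the top, round, 100 mm outer and 88 mm inner diameter, 50 mm tall, walls 6 mm; a few hair clips lie on its floor. Origin: centre of its underside; z up. Its rim, where the lid rests, is 50 mm above the origin. Mass about 0.5 kg.
- pot_small_round: Loose white ceramic pot, open at the top, round, 66 mm outer and 54 mm inner diameter, 50 mm tall, walls 6 mm; a few hair clips lie on its floor. Origin: centre of its underside; z up. Its rim, where the lid rests, is 50 mm above the origin. Mass about 0.5 kg.
- pot_square: Loose white ceramic pot, open at the top, square, 84 mm outside and 72 mm inside, 50 mm tall, walls 6 mm; a few hair clips lie on its floor. Origin: centre of its underside; z up, x and y along its sides. Its rim, where the lid rests, is 50 mm above the origin. Mass about 0.5 kg.
- pot_oblong: Loose white ceramic pot, open at the top, rectangular, 110 x 70 mm outside and 98 x 58 mm inside, 50 mm tall, walls 6 mm; a few hair clips lie on its floor. Origin: centre of its underside; z up, x along the long side. Its rim, where the lid rests, is 50 mm above the origin. Mass about 0.5 kg.
- mug: Bystander: white ceramic drinking mug with a handle on its own +y side, 80 mm in diameter, 80 mm tall, loose. No lid belongs to it. Origin: centre of its underside.
Things that resemble listed ones, but are neither listed nor needed, are in the scene too. What is shaped like the lid_large_round but red is not meant. What is shaped like the lid_oblong but blue is not meant.

How it is judged (in metres and radians):
At the end, for the whole second after the job is handed in: Each lid is seated on its own pot: its origin within 12 mm of the pot's axis and 37 to 46 mm above the pot's origin, lid level within 0.07 rad and pot within 0.05 rad; lids and pots at rest, released (horizontal distance between lid_large_round and pot_large_round below 0.012 m and z of lid_large_round in the frame of pot_large_round between 0.037 and 0.046 m and angle between each of lid_large_round, lid_small_round, lid_square, lid_oblong's own z axis and vertical below 0.07 rad and angle between each of pot_large_round, pot_small_round, pot_square, pot_oblong's own z axis and vertical below 0.05 rad and linear speed of each of lid_large_round, pot_large_round, lid_small_round, pot_small_round, lid_square, pot_square, lid_oblong, pot_oblong below 0.02 m/s and horizontal distance between lid_small_round and pot_small_round below 0.012 m and z of lid_small_round in the frame of pot_small_round between 0.037 and 0.046 m and horizontal distance between lid_square and pot_square below 0.012 m and z of lid_square in the frame of pot_square between 0.037 and 0.046 m and horizontal distance between lid_oblong and pot_oblong below 0.012 m and z of lid_oblong in the frame of pot_oblong between 0.037 and 0.046 m); the robot touches nothing.
It fails at once if a pot is moved more than 30 mm from where it stood (distance of any of pot_large_round, pot_small_round, pot_square, pot_oblong from where it was at the start of the episode above 0.03 m).
It fails at once if the mug is moved more than 30 mm (distance of mug from where it was at the start of the episode above 0.03 m).
It also fails if it takes over 102 s, if anything falls off the work surface, if the arm or the gripper's body presses on something with over 40 N, if the wrist force passes 120 N, or if a joint passes its speed limit or range.

## Working session

There is one attempt and no reset: what is moved stays moved. The work goes in short steps, Python scripts to look and compute and a shell command to move; the robot and the scene stay as the last step left them, time stands still between calls to the robot, and variables do not carry over. Pictures are saved under pics/ and viewed, at most 14 in all, crops included, and the job is handed in when it is done.

```bash
mkdir -p pics; ls; python3 - <<'E'
from station import robot, optics, job
import cv2
s=robot.state();print(s['t'],s['ee_pos'],s['orientation'],s['opening'])
for n in ['top','side','wrist']:
    c=optics.camera(n);cv2.imwrite(f'pics/{n}0.png',c['color'])
    print(n,c['fx'],c['fy'],c['cx'],c['cy']);print(c.get('extrinsics',c.get('hand_eye')))
E
```

```text
pics
0.0 [ 156.89850874 -656.08596025  230.60777657] [ 9.93117514e-01  1.17120406e-01 -1.31992917e-04 -6.29896908e-04] 0.9972335602637797
top 609.5016454343768 609.5016454343768 316.787636457193 238.51729543188588
[[ 1.59192775e-02 -9.99627272e-01  2.21786827e-02 -2.69553335e+01]
 [-9.94785505e-01 -1.80692047e-02 -1.00375813e-01  4.80393645e+02]
 [ 1.00739151e-01 -2.04651216e-02 -9.94702369e-01  1.49459496e+03]
 [ 0.00000000e+00  0.00000000e+00  0.00000000e+00  1.00000000e+00]]
side 511.9225401318747 511.9225401318747 329.99392534219555 231.30373488757536
[[ 9.69983788e-01 -2.42211538e-01 -2.15643522e-02 -4.77914993e+02]
 [-1.60951427e-01 -5.73017847e-01 -8.03582718e-01  1.20670701e+02]
 [ 1.82280248e-01  7.82933022e-01 -5.94802315e-01  9.89278593e+02]
 [ 0.00000000e+00  0.00000000e+00  0.00000000e+00  1.00000000e+00]]
wrist 342.31790689576394 342.31790689576394 317.89741200294816 238.38432804029682
[[ 2.62209243e-04 -9.64318593e-01 -2.64744371e-01  6.71446491e+01]
 [ 9.99999761e-01  8.36291759e-05  6.85808769e-04  1.87465932e+00]
 [-6.39197794e-04 -2.64744487e-01  9.64318385e-01 -1.42547071e+02]
 [ 0.00000000e+00  0.00000000e+00  0.00000000e+00  1.00000000e+00]]
```

View pics/top0.png

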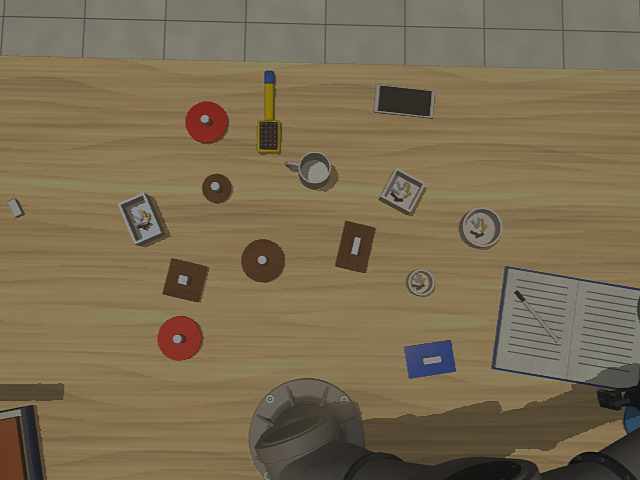

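View pics/side0.png

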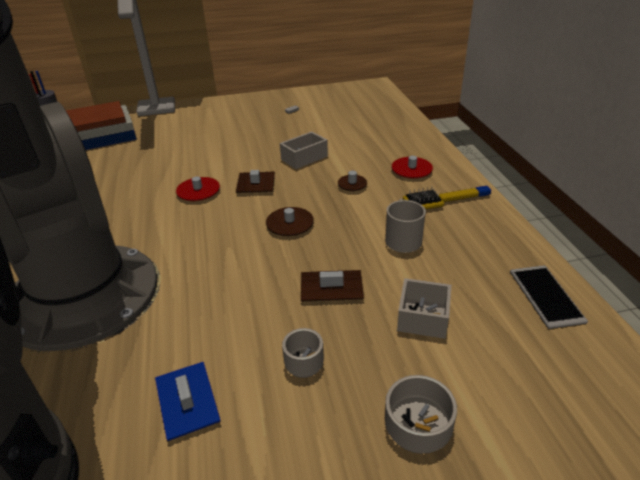

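The top view shows dark lids at large (263,261), small (217,188), square (186,280) and oblong (356,247). The pots are at oblong (142,219), square (403,192), large (482,228) and small (421,283), with the mug at (315,171). Next I'll fit model silhouettes to get the poses.

```bash
cat > h.py <<'E'
import numpy as np, cv2
from scipy.optimize import minimize
from scipy.spatial.transform import Rotation as R
from station import robot, optics, job
def rect(a,b): return np.array([[a,b],[-a,b],[-a,-b],[a,-b]])/2.
def circ(d): t=np.linspace(0,2*np.pi,48,endpoint=False); return d/2*np.c_[np.cos(t),np.sin(t)]
PL={'LL':circ(108),'LS':circ(74),'LQ':rect(92,92),'LO':rect(118,78),
    'PL':circ(100),'PS':circ(66),'PQ':rect(84,84),'PO':rect(110,70)}
def cam(name):
    s=robot.state(); c=optics.camera(name)
    if name=='wrist':
        T=np.eye(4);T[:3,:3]=R.from_quat(s['orientation']).as_matrix();T[:3,3]=s['ee_pos']
        E=np.linalg.inv(T@np.array(c['hand_eye']))
    else: E=np.array(c['extrinsics'])
    K=np.array([[c['fx'],0,c['cx']],[0,c['fy'],c['cy']],[0,0,1]])
    return c['color'],K,E
def proj(P,K,E):
    q=(K@(E[:3,:3]@np.asarray(P,float).T+E[:3,3:])).T
    return q[:,:2]/q[:,2:]
def unproj(uv,z,K,E):
    d=E[:3,:3].T@np.linalg.inv(K)@np.r_[uv,1]; o=-E[:3,:3].T@E[:3,3]
    return o+d*(z-o[2])/d[2]
def hull(n,p,K,E,dz=0):
    z=(8,14) if n[0]=='L' else (0,50)
    c,s=np.cos(p[2]),np.sin(p[2]); xy=PL[n]@np.array([[c,s],[-s,c]])+p[:2]
    P=np.vstack([np.c_[xy,np.full(len(xy),k+dz)] for k in z])
    return cv2.convexHull(proj(P,K,E).astype(np.float32))[:,0]
def segment(img,n,uv):
    hsv=cv2.cvtColor(img,cv2.COLOR_BGR2HSV)
    if n[0]=='L': m=(hsv[...,2]<115)&(hsv[...,1]>60)
    else: m=hsv[...,1]<50
    m=cv2.morphologyEx(m.astype(np.uint8),cv2.MORPH_OPEN,np.ones((3,3)))
    cs,_=cv2.findContours(m,cv2.RETR_EXTERNAL,cv2.CHAIN_APPROX_NONE)
    cs=[c for c in cs if cv2.contourArea(c)>150]
    c=max(cs,key=lambda c:cv2.pointPolygonTest(c,tuple(map(float,uv)),True))
    return cv2.convexHull(c)[:,0].astype(np.float32)
def fit(img,K,E,n,uv,dz=0):
    h=segment(img,n,uv); A=cv2.contourArea(h); best=None
    p0=unproj(h.mean(0),10 if n[0]=='L' else 25,K,E)
    def cost(p):
        g=hull(n,p,K,E,dz); I=cv2.intersectConvexConvex(h,g)[0]
        return 1-I/(A+cv2.contourArea(g)-I)
    for y in ([0] if n[1] in 'LS' else np.arange(0,np.pi,.4)):
        S=np.array([p0[:2].tolist()+[y]]*4)+np.r_[np.zeros((1,3)),np.diag([15,15,.25])]
        r=minimize(cost,S[0],method='Nelder-Mead',options=dict(initial_simplex=S,xatol=.05,fatol=1e-5))
        if best is None or r.fun<best.fun: best=r
    return best.x,best.fun
def fits(name,seeds,out,dz=0):
    img,K,E=cam(name); o=img.copy(); res={}
    for n,uv in seeds.items():
        p,f=fit(img,K,E,n,uv,dz); res[n]=p
        print(n,p.round(2),'iou',round(1-f,3),'r',np.hypot(*p[:2]).round(),'ang',np.degrees(np.arctan2(p[1],p[0])).round())
        cv2.polylines(o,[hull(n,p,K,E,dz).round().astype(int)],True,(0,255,0),1)
    cv2.imwrite(out,o); return res
def go(x,y,z,yaw,sym=np.pi):
    "tool-frame shift and turn to TCP x,y,z; yaw = world angle of tool x axis, modulo sym"
    s=robot.state(); M=R.from_quat(s['orientation']).as_matrix()
    d=M.T@(np.array([x,y,z])-s['ee_pos'])
    cur=np.arctan2(M[1,0],M[0,0]); w=yaw-cur
    w=(w+sym/2)%sym-sym/2
    c,q=np.cos(cur+w),np.sin(cur+w)
    rv=R.from_matrix(M.T@np.array([[c,q,0],[q,-c,0],[0,0,-1]])).as_rotvec()
    print('cur',s['ee_pos'].round(1),'yaw',round(cur,3),'t',round(s['t'],2),'q7',round(s['qpos'][6],2),'| shift',d.round(1),'rot',rv.round(3),'op',round(s['opening'],3))
E
python3 - <<'E'
from h import *
r=fits('top',dict(LL=(263,261),LS=(217,188),LQ=(186,280),LO=(356,247),PO=(142,219),PQ=(403,192),PL=(482,228),PS=(421,283)),'pics/fit0.png')
import json;json.dump({k:v.tolist() for k,v in r.items()},open('pose.json','w'))
a,K,E=cam('top');print('mug',unproj((315,165),80,K,E))
p=r['LO'];go(p[0]-30,p[1],230,p[2])
E
```

```text
LL [4.2492e+02 1.1531e+02 8.0000e-02] iou 0.978 r 440.0 ang 15.0
LS [6.0485e+02 2.3502e+02 1.6000e-01] iou 0.962 r 649.0 ang 21.0
LQ [373.   306.03   1.37] iou 0.948 r 482.0 ang 39.0
LO [ 463.85 -115.44    2.93] iou 0.96 r 478.0 ang -14.0
PO [5.2445e+02 4.2241e+02 5.1000e-01] iou 0.856 r 673.0 ang 39.0
PQ [ 6.0308e+02 -2.2911e+02 -5.1000e-01] iou 0.835 r 645.0 ang -21.0
PL [ 5.0794e+02 -4.0821e+02  1.0000e-01] iou 0.608 r 652.0 ang -39.0
PS [ 5.1418e+02 -4.2388e+02  2.1000e-01] iou 0.775 r 666.0 ang -40.0
mug [654.62316936 -10.41957644  80.        ]
cur [ 156.9 -656.3  231. ] yaw 0.235 t 0.25 q7 -0.07 | shift [ 395.1 -461.6    1.3] rot [-0.001  0.     0.445] op 0.998
```

View pics/fit0.png

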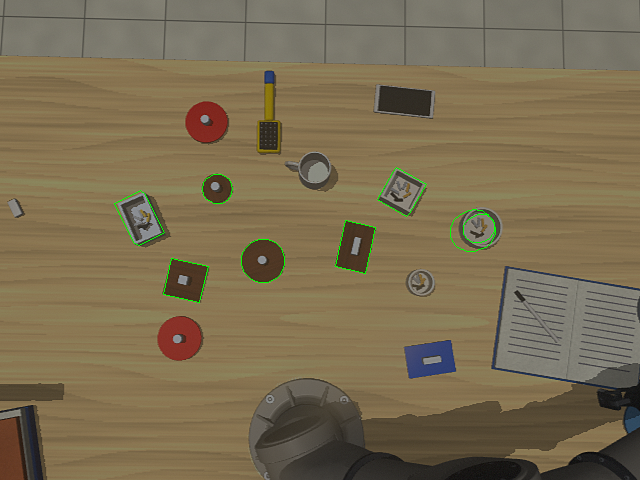

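```bash
python3 - <<'E'
from h import *
i,K,E=cam('top'); hsv=cv2.cvtColor(i,cv2.COLOR_BGR2HSV)
print(hsv[228,455:510].tolist());print(hsv[283,400:440:2].tolist())
E
```

```text
[[18, 104, 137], [18, 101, 139], [19, 107, 143], [19, 95, 115], [17, 58, 83], [21, 44, 76], [17, 52, 78], [17, 68, 71], [75, 4, 135], [21, 25, 133], [19, 40, 133], [19, 36, 135], [17, 36, 136], [20, 34, 135], [18, 34, 136], [19, 35, 137], [20, 34, 135], [18, 34, 137], [20, 34, 134], [21, 35, 137], [18, 36, 142], [19, 48, 102], [19, 38, 128], [19, 35, 138], [18, 33, 138], [19, 32, 137], [18, 24, 139], [18, 49, 104], [19, 149, 116], [20, 162, 126], [20, 154, 116], [18, 39, 132], [21, 25, 135], [18, 34, 136], [17, 36, 135], [18, 38, 136], [18, 34, 134], [18, 34, 135], [19, 35, 138], [19, 36, 133], [23, 46, 88], [19, 54, 76], [18, 54, 80], [19, 52, 78], [18, 59, 74], [24, 12, 107], [27, 17, 136], [19, 53, 131], [18, 99, 132], [19, 106, 132], [19, 104, 135], [20, 105, 133], [19, 102, 132], [19, 102, 133], [19, 102, 133]]
[[19, 101, 126], [18, 104, 127], [19, 104, 128], [18, 72, 92], [20, 40, 115], [21, 40, 122], [18, 41, 137], [19, 38, 146], [21, 35, 144], [16, 28, 102], [19, 87, 129], [19, 155, 138], [21, 31, 132], [18, 33, 139], [19, 38, 128], [18, 68, 82], [21, 34, 104], [21, 28, 117], [19, 104, 135], [18, 98, 140]]
```

```bash
sed -i "s/m=hsv\[...,1\]<50/m=cv2.morphologyEx((hsv[...,1]<78).astype(np.uint8),cv2.MORPH_CLOSE,np.ones((3,3)))/" h.py
python3 - <<'E'
from h import *
import json
r=fits('top',dict(PO=(142,219),PQ=(403,192),PL=(482,228),PS=(421,283)),'pics/fit1.png')
d=json.load(open('pose.json'));d.update({k:v.tolist() for k,v in r.items()});json.dump(d,open('pose.json','w'))
i=cv2.imread('pics/fit1.png');cv2.imwrite('pics/fit1c.png',np.hstack([cv2.resize(i[150:310,370:510],None,fx=3,fy=3),cv2.resize(i[150:310,90:190],None,fx=3,fy=3)]))
E
```

```text
PO [521.49 418.28   3.58] iou 0.979 r 669.0 ang 39.0
PQ [ 6.0464e+02 -2.3043e+02 -4.7000e-01] iou 0.978 r 647.0 ang -21.0
PL [ 5.1581e+02 -4.2757e+02  5.0000e-02] iou 0.935 r 670.0 ang -40.0
PS [ 3.7634e+02 -2.7462e+02  2.2000e-01] iou 0.91 r 466.0 ang -36.0
```

View pics/fit1c.png

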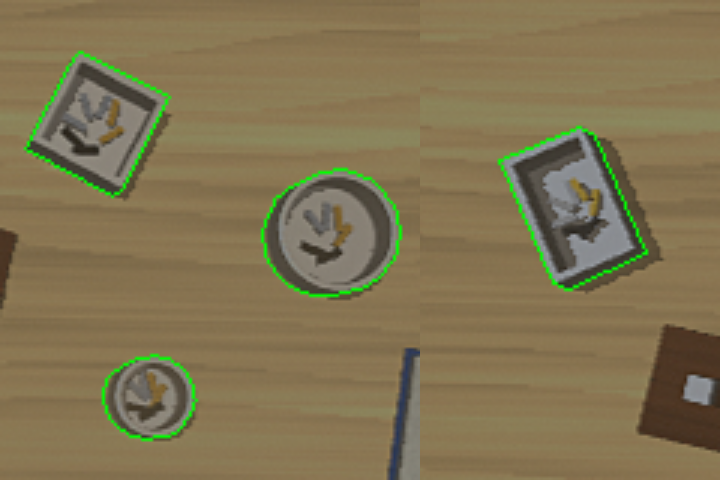

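```bash
python3 -m creep '[[[300,-250,0,0,0,0],[300,-250,0,0,0,0],[300,-250,0,0,0,0],[300,-250,0,0,0,0],[300,-250,0,0,0,0],[300,-250,0,0,0,0],[300,-250,0,0,0,0],[300,-250,0,0,0,0],[300,-250,0,0,0,0],[300,-250,0,0,0,0]]]' 0.6
cat > look.py <<'E'
import sys,json
from h import *
# look.py out names... : fit named things in wrist image, seeded from pose.json
img,K,E=cam('wrist');d=json.load(open('pose.json'))
sd={n:proj([[*d[n][:2],10 if n[0]=='L' else 25]],K,E)[0] for n in sys.argv[2:]}
print({k:v.round() for k,v in sd.items()})
fits('wrist',sd,sys.argv[1])
E
python3 look.py pics/w1.png PS PL PQ LO; python3 -c "
from h import *
go(460,-115,200,2.93)"
```

```text
t: 1.18
ee_pos: [394.0, -338.7, 231.7]
orientation: [0.993, 0.12, 0.001, -0.0]
ft_force: [0.1, 0.1, -0.1]
opening: 0.598
gripper_force: 0.0
{'PS': array([252., 214.]), 'PL': array([436., 112.]), 'PQ': array([251., -52.]), 'LO': array([113.,  88.])}
PS [ 3.8076e+02 -2.7752e+02  3.0000e-02] iou 0.939 r 471.0 ang -36.0
PL [ 5.1878e+02 -4.2834e+02  2.2000e-01] iou 0.962 r 673.0 ang -40.0
PQ [ 524.18 -275.9     3.23] iou 0.077 r 592.0 ang -28.0
LO [ 4.6727e+02 -1.1767e+02 -2.1000e-01] iou 0.937 r 482.0 ang -14.0
cur [ 393.  -340.5  231.6] yaw 0.24 t 1.28 q7 -0.77 | shift [ 118.7 -203.1   31.8] rot [-0.    -0.001  0.452] op 0.601
```

View pics/w1.png

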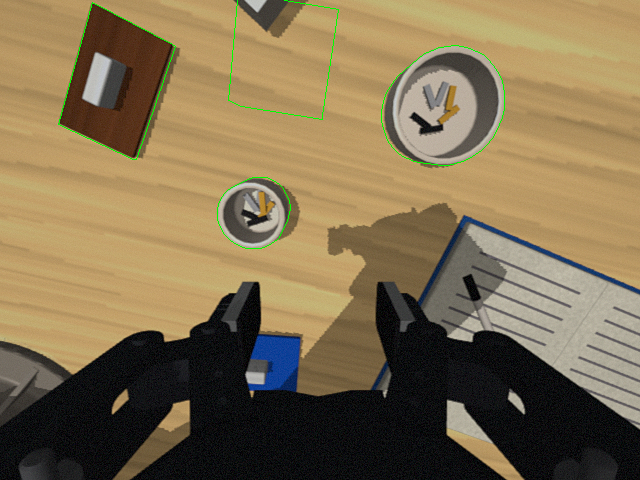

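```bash
python3 -m creep '[[[126,-202,100,0,0,0.452],[126,-202,100,0,0,0.452],[126,-202,100,0,0,0.452],[126,-202,100,0,0,0.452],[126,-202,100,0,0,0.452],[126,-202,100,0,0,0.452],[126,-202,100,0,0,0.452],[126,-202,100,0,0,0.452],[126,-202,100,0,0,0.452],[126,-202,100,0,0,0.452]]]' 0.6
sed -i "s/d\[n\]\[:2\],10/d[n][:2],10/" look.py
python3 look.py pics/w2.png LO; python3 -c "
from h import *
go(466,-117,18,-.21)"
```

```text
t: 2.12
ee_pos: [466.0, -118.7, 131.4]
orientation: [0.994, -0.109, -0.0, 0.0]
ft_force: [-0.6, -0.7, 0.5]
opening: 0.598
gripper_force: 0.0
{'LO': array([312., 236.])}
LO [ 4.6798e+02 -1.1666e+02 -2.1000e-01] iou 0.984 r 482.0 ang -14.0
cur [ 466.1 -119.3  131.7] yaw -0.219 t 2.22 q7 -1.75 | shift [ -0.6  -2.2 113.7] rot [ 0.    -0.001 -0.009] op 0.602
```

View pics/w2.png

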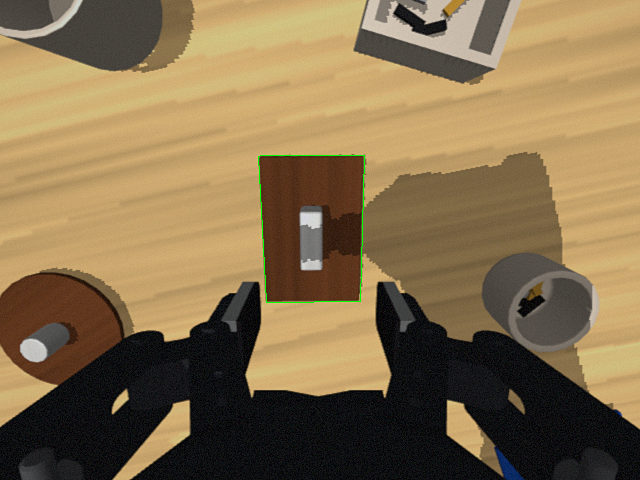

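```bash
python3 -m creep '[[[1,-3,35,0,0,0],[1,-3,70,0,0,0],[1,-3,95,0,0,0],[1,-3,107,0,0,0],[1,-3,113,0,0,0],[1,-3,113,0,0,0],[1,-3,113,0,0,0]]]' 0.6 && python3 -m creep '[[[0,0,0,0,0,0],[0,0,0,0,0,0],[0,0,0,0,0,0],[0,0,0,0,0,0],[0,0,0,0,0,0],[0,0,0,0,0,0],[0,0,0,0,0,0]]]' 0 && python3 -m creep '[[[0,0,-30,0,0,0],[0,0,-70,0,0,0],[0,0,-110,0,0,0],[0,0,-130,0,0,0],[0,0,-130,0,0,0],[0,0,-130,0,0,0]]]'
python3 -c "
from h import *
go(521.5,418.3,150,.44)"
```

```text
t: 2.8
ee_pos: [468.1, -115.7, 19.0]
orientation: [0.994, -0.109, 0.0, 0.0]
ft_force: [-0.2, -0.5, 0.8]
opening: 0.601
gripper_force: 0.0
t: 3.38
ee_pos: [468.4, -115.2, 19.3]
orientation: [0.994, -0.109, 0.001, 0.0]
ft_force: [-2.2, -0.5, 12.6]
opening: 0.173
gripper_force: 58.8
t: 3.88
ee_pos: [468.5, -115.3, 149.9]
orientation: [0.994, -0.109, 0.002, 0.0]
ft_force: [-1.1, 0.3, -2.5]
opening: 0.171
gripper_force: 59.3
cur [ 468.5 -115.3  149.9] yaw -0.217 t 3.88 q7 -1.75 | shift [-6.340e+01 -5.324e+02 -4.000e-01] rot [ 0.001 -0.003 -0.657] op 0.171
```

```bash
python3 -m creep '[[[-45,-385,0,0,0,-0.657],[-45,-385,0,0,0,-0.657],[-45,-385,0,0,0,-0.657],[-45,-385,0,0,0,-0.657],[-45,-385,0,0,0,-0.657],[-45,-385,0,0,0,-0.657],[-45,-385,0,0,0,-0.657],[-45,-385,0,0,0,-0.657],[-45,-385,0,0,0,-0.657],[-45,-385,0,0,0,-0.657]]]'
python3 look.py pics/w3.png PO LS LQ; python3 -c "
from h import *
go(521.5,418.3,150,.44)"
```

```text
t: 4.72
ee_pos: [505.4, 277.2, 147.3]
orientation: [0.975, 0.221, -0.0, -0.002]
ft_force: [-1.6, -0.9, -1.3]
opening: 0.172
gripper_force: 59.3
{'PO': array([153., 132.]), 'LS': array([419., 138.]), 'LQ': array([226., 340.])}
PO [5.2497e+02 4.1569e+02 4.4000e-01] iou 0.997 r 670.0 ang 38.0
LS [6.0963e+02 2.3464e+02 3.8000e-01] iou 0.573 r 653.0 ang 21.0
LQ [5.1997e+02 2.5504e+02 4.5000e-01] iou 0.339 r 579.0 ang 26.0
cur [505.5 274.2 146.9] yaw 0.445 t 4.82 q7 -1.95 | shift [  76.5 -123.2   -3. ] rot [-0.002  0.002  0.005] op 0.17
```

View pics/w3.png

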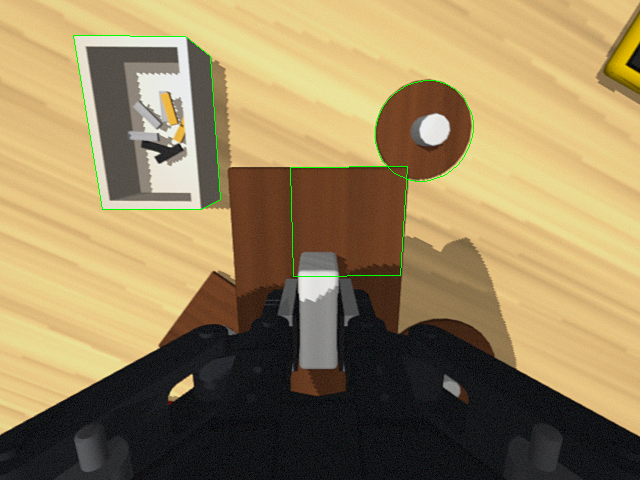

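```bash
python3 -m creep '[[[40,-62,0,0,0,0],[78,-123,0,0,0,0],[78,-123,0,0,0,0],[78,-123,0,0,0,0],[78,-123,0,0,0,0],[78,-123,0,0,0,0],[78,-123,0,0,0,0],[78,-123,0,0,0,0]]]'
python3 -c "
from h import *
go(524.5,416.2,62,.44)"
```

```text
t: 5.48
ee_pos: [525.4, 413.2, 147.8]
orientation: [0.976, 0.217, -0.0, 0.001]
ft_force: [0.8, -0.5, -0.6]
opening: 0.169
gripper_force: 59.3
cur [525.4 413.2 147.8] yaw 0.438 t 5.48 q7 -2.13 | shift [ 0.5 -3.2 85.8] rot [ 0.001  0.001 -0.002] op 0.169
```

```bash
python3 -m creep '[[[1,-3,35,0,0,0],[1,-3,60,0,0,0],[1,-3,75,0,0,0],[1,-3,82,0,0,0],[1,-3,86,0,0,0],[1,-3,86,0,0,0],[1,-3,86,0,0,0],[1,-3,86,0,0,0]]]' && python3 -m creep '[[[0,0,0,0,0,0],[0,0,0,0,0,0],[0,0,0,0,0,0],[0,0,0,0,0,0],[0,0,0,0,0,0]]]' 0.5 &&  python3 -m creep '[[[0,0,-40,0,0,0],[0,0,-80,0,0,0],[0,0,-110,0,0,0],[-30,0,-110,0,0,0],[-60,0,-110,0,0,0],[-60,0,-110,0,0,0],[-60,0,-110,0,0,0]]]' 0.6
python3 - <<'E'
from h import *
import json
d=json.load(open('pose.json'));d.update(PO=[524.5,416.2,.44],PL=[518,-428,0],PS=[379,-276.5,0],LO=[524.5,416.2,.44]);json.dump(d,open('pose.json','w'))
img,K,E=cam('wrist');u=proj([[524.5,416.2,52]],K,E)[0];print(u)
print(fit(img,K,E,'LO',u,42)); s=robot.state()
p,_=fit(img,K,E,'LO',u,42);cv2.polylines(img,[hull('LO',p,K,E,42).round().astype(int)],True,(0,255,0),1);cv2.imwrite('pics/w4.png',img)
go(380.0+4,306,130,1.37,np.pi/2)
E
```

```text
t: 6.15
ee_pos: [525.3, 418.7, 63.7]
orientation: [0.976, 0.218, 0.001, -0.0]
ft_force: [-0.3, -0.7, -1.3]
opening: 0.174
gripper_force: 59.4
t: 6.57
ee_pos: [524.8, 418.3, 62.5]
orientation: [0.976, 0.218, 0.0, -0.0]
ft_force: [-0.5, 0.4, 0.2]
opening: 0.501
gripper_force: 0.0
t: 7.15
ee_pos: [469.6, 392.3, 173.0]
orientation: [0.976, 0.219, 0.0, 0.0]
ft_force: [0.1, -0.1, -0.3]
opening: 0.602
gripper_force: 0.0
[317.49234735 154.07465834]
(array([5.24410742e+02, 4.15403173e+02, 4.41125593e-01]), np.float64(0.021903737450910454))
cur [470.6 392.7 172.8] yaw 0.44 t 7.2 q7 -2.15 | shift [-115.3   41.5   42.7] rot [-0.    -0.001  0.641] op 0.598
```

View pics/w4.png

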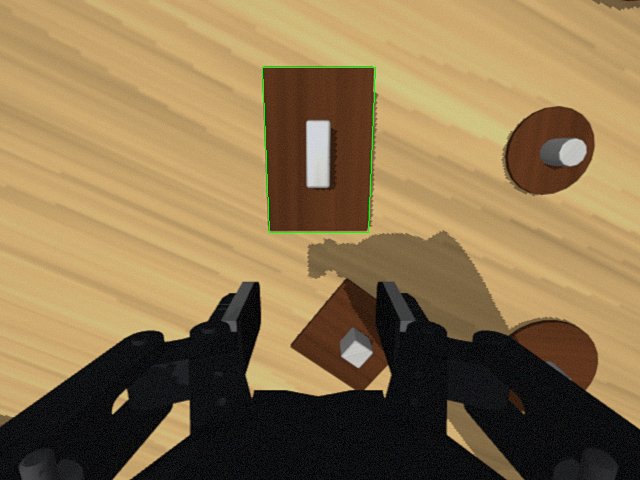

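```bash
python3 -m creep '[[[-122,40,42,0,0,-0.93],[-122,40,42,0,0,-0.93],[-122,40,42,0,0,-0.93],[-122,40,42,0,0,-0.93],[-122,40,42,0,0,-0.93],[-122,40,42,0,0,-0.93],[-122,40,42,0,0,-0.93],[-122,40,42,0,0,-0.93],[-122,40,42,0,0,-0.93],[-122,40,42,0,0,-0.93]]]'
python3 - <<'E'
from h import *
img,K,E=cam('wrist');u=proj([[377,304,14]],K,E)[0]
p,f=fit(img,K,E,'LQ',u);print(p,f)
go(p[0],p[1],21,p[2],np.pi/2)
cv2.polylines(img,[hull('LQ',p,K,E).round().astype(int)],True,(0,255,0),1);cv2.imwrite('pics/w5.png',img)
E
```

```text
t: 8.03
ee_pos: [377.7, 304.8, 130.3]
orientation: [0.775, 0.631, 0.0, -0.0]
ft_force: [-0.7, 0.5, 0.3]
opening: 0.599
gripper_force: 0.0
[ 3.76434808e+02  3.06479156e+02 -2.10017404e-01] 0.015892411219159297
cur [377.5 304.8 130.3] yaw 1.367 t 8.08 q7 -1.3 | shift [  1.4  -1.4 109.3] rot [-0.    -0.     0.006] op 0.602
```

```bash
python3 -m creep '[[[1,-1,35,0,0,0],[1,-1,70,0,0,0],[1,-1,92,0,0,0],[1,-1,103,0,0,0],[1,-1,110,0,0,0],[1,-1,110,0,0,0],[1,-1,110,0,0,0],[1,-1,110,0,0,0]]]' 0.6 && python3 -m creep '[[[0,0,0,0,0,0],[0,0,0,0,0,0],[0,0,0,0,0,0],[0,0,0,0,0,0],[0,0,0,0,0,0],[0,0,0,0,0,0],[0,0,0,0,0,0]]]' 0 && python3 -m creep '[[[0,0,-30,0,0,0],[0,0,-70,0,0,0],[0,0,-110,0,0,0],[0,0,-140,0,0,0],[0,0,-140,0,0,0],[0,0,-140,0,0,0],[0,0,-140,0,0,0]]]'
python3 -c "
from h import *
go(530,30,160,1.1)
go(608,-232,160,1.1)"
```

```text
t: 8.75
ee_pos: [377.0, 306.3, 21.5]
orientation: [0.775, 0.632, 0.001, 0.0]
ft_force: [-0.1, 1.0, -0.3]
opening: 0.599
gripper_force: 0.0
t: 9.33
ee_pos: [376.8, 305.9, 21.3]
orientation: [0.775, 0.632, 0.001, 0.0]
ft_force: [-2.1, -2.4, 14.7]
opening: 0.24
gripper_force: 58.7
t: 9.92
ee_pos: [376.3, 305.2, 160.1]
orientation: [0.775, 0.632, -0.0, 0.0]
ft_force: [0.5, -0.4, -1.9]
opening: 0.246
gripper_force: 60.2
cur [376.3 305.2 160.1] yaw 1.369 t 9.92 q7 -1.26 | shift [-238.8  205.7    0.3] rot [0.001 0.    0.269] op 0.246
cur [376.3 305.2 160.1] yaw 1.369 t 9.92 q7 -1.26 | shift [-4.799e+02  3.346e+02  4.000e-01] rot [0.001 0.    0.269] op 0.246
```

```bash
python3 -m creep '[[[-239,206,0,0,0,0.269],[-239,206,0,0,0,0.269],[-239,206,0,0,0,0.269],[-239,206,0,0,0,0.269],[-239,206,0,0,0,0.269],[-239,206,0,0,0,0.269],[-239,206,0,0,0,0.269],[-239,206,0,0,0,0.269],[-239,206,0,0,0,0.269],[-239,206,0,0,0,0.269]]]' && python3 -m creep '[[[-298,188,0,0,0,0],[-298,188,0,0,0,0],[-298,188,0,0,0,0],[-298,188,0,0,0,0],[-298,188,0,0,0,0],[-298,188,0,0,0,0],[-298,188,0,0,0,0],[-298,188,0,0,0,0],[-298,188,0,0,0,0],[-298,188,0,0,0,0]]]' && python3 -m creep '[[[0,0,0,0,0,0],[0,0,0,0,0,0]]]'
python3 - <<'E'
from h import *
img,K,E=cam('wrist');u=proj([[608,-232,25]],K,E)[0]
p,f=fit(img,K,E,'PQ',u);print(u,p,f)
go(p[0],p[1],160,p[2],np.pi/2)
for n,q in dict(PL=(518,-428,50),PS=(379,-276,50)).items(): print(n,proj([q],K,E))
cv2.polylines(img,[hull('PQ',p,K,E).round().astype(int)],True,(0,255,0),1);cv2.imwrite('pics/w6.png',img)
E
```

```text
t: 10.75
ee_pos: [529.9, 29.0, 158.5]
orientation: [0.853, 0.522, -0.001, -0.001]
ft_force: [0.1, 0.0, -0.8]
opening: 0.243
gripper_force: 60.1
t: 11.58
ee_pos: [561.9, -324.6, 158.5]
orientation: [0.854, 0.521, -0.001, -0.0]
ft_force: [-2.0, 0.2, -2.4]
opening: 0.245
gripper_force: 60.1
t: 11.75
ee_pos: [563.1, -318.2, 159.4]
orientation: [0.852, 0.524, -0.0, -0.001]
ft_force: [0.3, -0.0, -1.1]
opening: 0.234
gripper_force: 60.1
[317.81186309 101.11633562] [ 608.56357759 -230.91823568    1.09404375] 0.009082542936211246
cur [ 563.3 -318.1  159.7] yaw 1.103 t 11.8 q7 -0.24 | shift [98.2  1.2 -0.3] rot [-0.001 -0.001  0.009] op 0.243
PL [[327.22437403 368.34558744]]
PS [[ 85.93879753 288.95311706]]
```

View pics/w6.png

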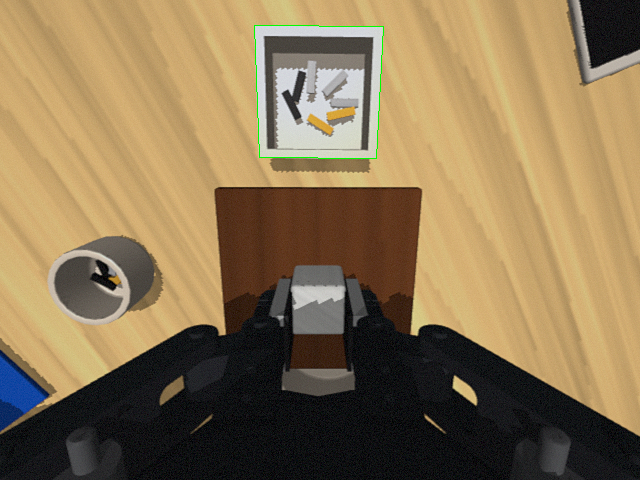

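```bash
python3 -m creep '[[[35,0,0,0,0,0],[70,1,0,0,0,0],[95,1,0,0,0,0],[98,1,0,0,0,0],[98,1,30,0,0,0],[98,1,60,0,0,0],[98,1,80,0,0,0],[98,1,89,0,0,0],[98,1,95,0,0,0],[98,1,95,0,0,0]]]' && python3 -m creep '[[[0,0,0,0,0,0],[0,0,0,0,0,0],[0,0,0,0,0,0]]]' && python3 -m creep '[[[0,0,0,0,0,0],[0,0,0,0,0,0],[0,0,0,0,0,0],[0,0,0,0,0,0],[0,0,0,0,0,0]]]' 0.5 &&  python3 -m creep '[[[0,0,-40,0,0,0],[0,0,-80,0,0,0],[-30,0,-110,0,0,0],[-60,0,-110,0,0,0],[-60,0,-110,0,0,0],[-60,0,-110,0,0,0],[-60,0,-110,0,0,0]]]' 0.6
python3 - <<'E'
from h import *
img,K,E=cam('wrist');u=proj([[608.5,-231,54]],K,E)[0]
p,f=fit(img,K,E,'LQ',u,42);print(u,p,f)
cv2.polylines(img,[hull('LQ',p,K,E,42).round().astype(int)],True,(0,255,0),1);cv2.imwrite('pics/w7.png',img)
go(429,114,130,0.9)
E
```

```text
t: 12.63
ee_pos: [608.2, -232.6, 64.9]
orientation: [0.852, 0.523, -0.0, -0.0]
ft_force: [-0.6, 0.6, -0.5]
opening: 0.234
gripper_force: 60.1
t: 12.88
ee_pos: [609.0, -233.7, 66.7]
orientation: [0.852, 0.523, 0.001, 0.001]
ft_force: [-0.1, -0.3, -1.2]
opening: 0.241
gripper_force: 60.1
t: 13.3
ee_pos: [608.3, -233.5, 65.4]
orientation: [0.852, 0.523, 0.0, 0.0]
ft_force: [0.4, 0.6, 0.0]
opening: 0.498
gripper_force: 0.0
t: 13.88
ee_pos: [581.0, -286.8, 175.2]
orientation: [0.852, 0.523, 0.0, -0.0]
ft_force: [0.3, -0.4, 0.4]
opening: 0.599
gripper_force: 0.0
[314.90658401 149.16518221] [ 610.59547233 -233.7180311     2.67155637] 0.023171432603690256
cur [ 581.3 -286.1  175. ] yaw 1.101 t 13.93 q7 -0.3 | shift [ 287.9 -316.8   45.3] rot [-0.001 -0.     0.201] op 0.599
```

View pics/w7.png

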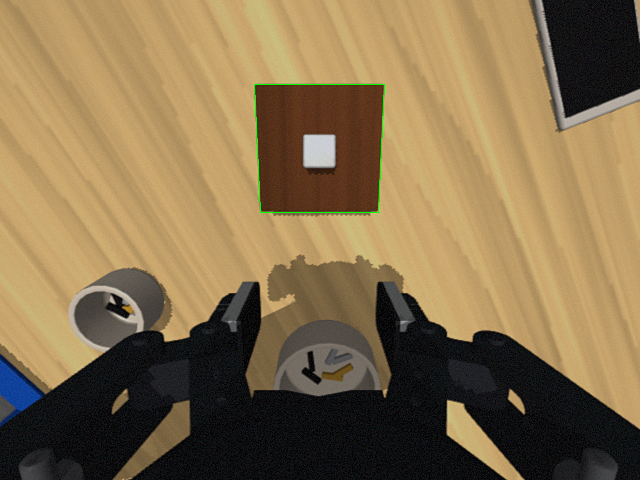

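```bash
python3 -m creep '[[[208,-228,0,0,0,0],[208,-228,0,0,0,0],[208,-228,0,0,0,0],[208,-228,0,0,0,0],[208,-228,0,0,0,0],[208,-228,0,0,0,0],[208,-228,0,0,0,0],[208,-228,0,0,0,0]]]' 0.6 && python3 -m creep '[[[20,-22,10,0,0,0],[40,-44,20,0,0,0],[60,-66,40,0,0,0],[80,-88,45,0,0,0],[80,-88,45,0,0,0],[80,-88,45,0,0,0],[80,-88,45,0,0,0],[80,-88,45,0,0,0]]]'
python3 - <<'E'
from h import *
img,K,E=cam('wrist');u=proj([[429,114,14]],K,E)[0]
p,f=fit(img,K,E,'LL',u);print(u,p,f)
go(p[0],p[1],21,1.1)
cv2.polylines(img,[hull('LL',p,K,E).round().astype(int)],True,(0,255,0),1);cv2.imwrite('pics/w8.png',img)
E
```

```text
t: 14.6
ee_pos: [469.9, 7.4, 175.3]
orientation: [0.851, 0.526, -0.0, -0.0]
ft_force: [0.5, 0.4, 0.0]
opening: 0.6
gripper_force: 0.0
t: 15.27
ee_pos: [430.1, 112.6, 130.4]
orientation: [0.852, 0.523, 0.0, 0.0]
ft_force: [0.7, 0.3, -0.5]
opening: 0.6
gripper_force: 0.0
[313.92378794 230.61885625] [4.29369432e+02 1.14008271e+02 2.98410696e-01] 0.2573339568132579
cur [430.2 112.4 130.5] yaw 1.1 t 15.32 q7 -1.07 | shift [  1.   -1.5 109.5] rot [ 0. -0. -0.] op 0.605
```

View pics/w8.png

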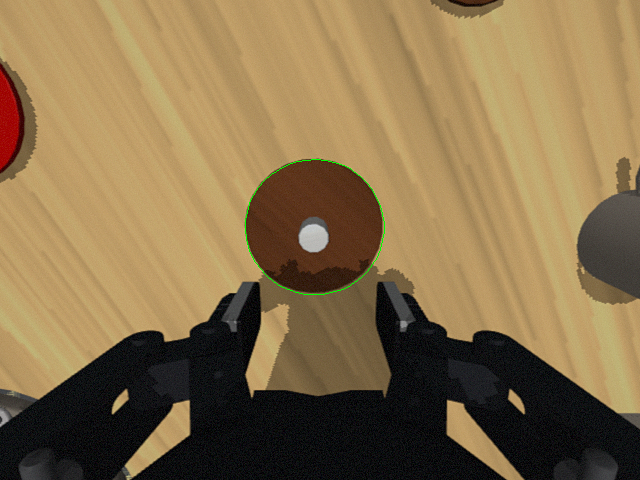

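```bash
python3 -m creep '[[[1,-1.5,35,0,0,0],[1,-1.5,70,0,0,0],[1,-1.5,92,0,0,0],[1,-1.5,103,0,0,0],[1,-1.5,110,0,0,0],[1,-1.5,110,0,0,0],[1,-1.5,110,0,0,0],[1,-1.5,110,0,0,0]]]' 0.6 && python3 -m creep '[[[0,0,0,0,0,0],[0,0,0,0,0,0],[0,0,0,0,0,0],[0,0,0,0,0,0],[0,0,0,0,0,0],[0,0,0,0,0,0],[0,0,0,0,0,0]]]' 0 && python3 -m creep '[[[0,0,-30,0,0,0],[0,0,-70,0,0,0],[0,0,-110,0,0,0],[0,0,-140,0,0,0],[0,0,-140,0,0,0],[0,0,-140,0,0,0],[0,0,-140,0,0,0]]]' && python3 -m creep '[[[-194,201,0,0,0,0],[-194,201,0,0,0,0],[-194,201,0,0,0,0],[-194,201,0,0,0,0],[-194,201,0,0,0,0],[-194,201,0,0,0,0],[-194,201,0,0,0,0],[-194,201,0,0,0,0]]]' && python3 -m creep '[[[-346,124,0,0,0,0],[-346,124,0,0,0,0],[-346,124,0,0,0,0],[-346,124,0,0,0,0],[-346,124,0,0,0,0],[-346,124,0,0,0,0],[-346,124,0,0,0,0],[-346,124,0,0,0,0],[-346,124,0,0,0,0],[-346,124,0,0,0,0]]]' && python3 -m creep '[[[0,0,0,0,0,0],[0,0,0,0,0,0],[0,0,0,0,0,0],[0,0,0,0,0,0]]]'
python3 - <<'E'
from h import *
img,K,E=cam('wrist');u=proj([[518,-428,25]],K,E)[0]
p,f=fit(img,K,E,'PL',u);print(u,p,f)
go(p[0],p[1],160,1.1)
cv2.polylines(img,[hull('PL',p,K,E).round().astype(int)],True,(0,255,0),1);cv2.imwrite('pics/w9.png',img)
E
```

```text
t: 15.98
ee_pos: [429.9, 114.6, 21.5]
orientation: [0.852, 0.523, 0.001, 0.0]
ft_force: [0.6, -0.3, 0.2]
opening: 0.597
gripper_force: 0.0
t: 16.57
ee_pos: [429.5, 114.5, 21.3]
orientation: [0.852, 0.523, 0.001, 0.0]
ft_force: [-4.1, -2.7, 17.4]
opening: 0.232
gripper_force: 58.0
t: 17.15
ee_pos: [428.7, 114.0, 160.1]
orientation: [0.852, 0.523, -0.0, 0.0]
ft_force: [-0.7, -0.6, -1.0]
opening: 0.233
gripper_force: 59.1
t: 17.82
ee_pos: [520.3, -155.6, 158.1]
orientation: [0.854, 0.52, -0.001, -0.001]
ft_force: [-1.2, -0.4, -2.0]
opening: 0.23
gripper_force: 59.2
t: 18.65
ee_pos: [470.0, -521.1, 157.2]
orientation: [0.854, 0.52, -0.002, -0.001]
ft_force: [-1.0, 0.9, -1.2]
opening: 0.228
gripper_force: 59.2
t: 18.98
ee_pos: [474.8, -512.7, 159.9]
orientation: [0.852, 0.524, 0.0, -0.0]
ft_force: [-1.3, -0.1, -0.9]
opening: 0.23
gripper_force: 59.2
[316.60090936 104.09898536] [ 5.19420540e+02 -4.29193549e+02  7.23727160e-02] 0.024418004071264043
cur [ 474.7 -513.   160.1] yaw 1.102 t 19.03 q7 0.09 | shift [95.   2.1  0.2] rot [-0.    -0.     0.002] op 0.231
```

View pics/w9.png

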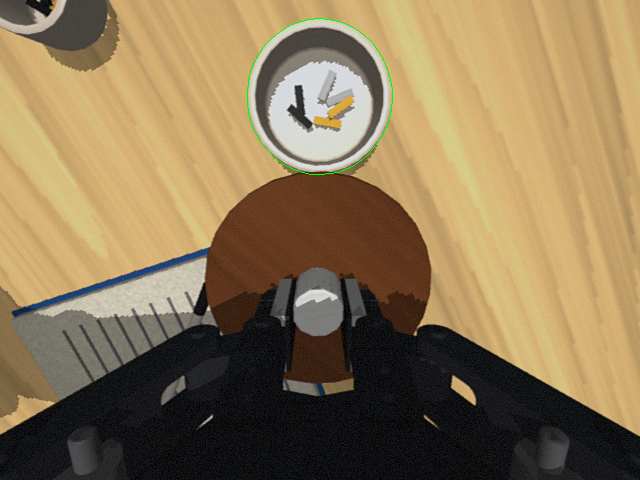

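```bash
python3 -m creep '[[[35,1,0,0,0,0],[70,2,0,0,0,0],[92,2,0,0,0,0],[96,2,0,0,0,0],[96,2,30,0,0,0],[96,2,60,0,0,0],[96,2,80,0,0,0],[96,2,89,0,0,0],[96,2,96,0,0,0],[96,2,96,0,0,0]]]' && python3 -m creep '[[[0,0,0,0,0,0],[0,0,0,0,0,0],[0,0,0,0,0,0]]]' && python3 -m creep '[[[0,0,0,0,0,0],[0,0,0,0,0,0],[0,0,0,0,0,0],[0,0,0,0,0,0],[0,0,0,0,0,0]]]' 0.5 &&  python3 -m creep '[[[0,0,-40,0,0,0],[0,0,-80,0,0,0],[-30,0,-110,0,0,0],[-60,0,-110,0,0,0],[-60,0,-110,0,0,0],[-60,0,-110,0,0,0],[-60,0,-110,0,0,0]]]' 0.6
python3 - <<'E'
from h import *
img,K,E=cam('wrist');u=proj([[519.5,-428.5,54]],K,E)[0]
p,f=fit(img,K,E,'LL',u,42);print(u,p,f)
cv2.polylines(img,[hull('LL',p,K,E,42).round().astype(int)],True,(0,255,0),1);cv2.imwrite('pics/w10.png',img)
go(609,234,130,1.1)
E
```

```text
t: 19.87
ee_pos: [519.6, -429.4, 64.5]
orientation: [0.852, 0.523, -0.0, -0.0]
ft_force: [-0.4, -0.7, 0.3]
opening: 0.231
gripper_force: 59.5
t: 20.12
ee_pos: [519.8, -429.8, 65.2]
orientation: [0.852, 0.523, 0.0, 0.001]
ft_force: [0.7, -0.7, -0.7]
opening: 0.233
gripper_force: 59.5
t: 20.53
ee_pos: [519.4, -429.5, 64.4]
orientation: [0.852, 0.523, 0.0, 0.0]
ft_force: [-0.3, -0.5, -0.4]
opening: 0.498
gripper_force: 0.0
t: 21.12
ee_pos: [492.1, -482.6, 174.0]
orientation: [0.852, 0.523, 0.0, -0.0]
ft_force: [1.3, 0.7, 0.2]
opening: 0.601
gripper_force: 0.0
[315.82738076 151.29999825] [ 5.20883931e+02 -4.30425318e+02  1.76883545e-01] 0.027015330505805957
cur [ 492.6 -482.   173.9] yaw 1.102 t 21.17 q7 0.04 | shift [ 691.2 -219.8   44.6] rot [-0.001 -0.001  0.002] op 0.599
```

View pics/w10.png

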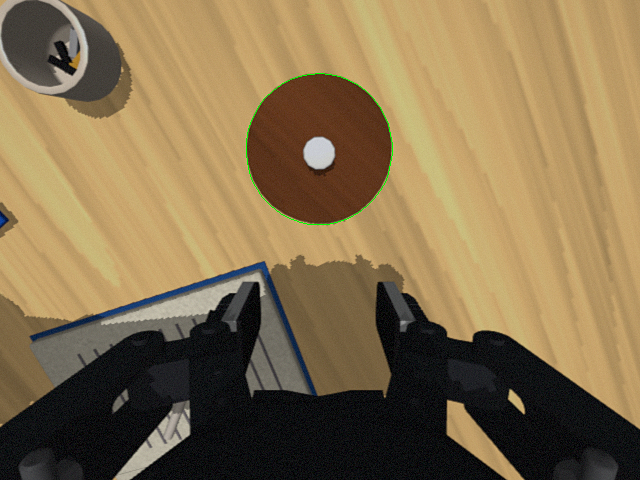

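```bash
python3 -m creep '[[[346,-110,0,0,0,0],[346,-110,0,0,0,0],[346,-110,0,0,0,0],[346,-110,0,0,0,0],[346,-110,0,0,0,0],[346,-110,0,0,0,0],[346,-110,0,0,0,0],[346,-110,0,0,0,0],[346,-110,0,0,0,0]]]' 0.6 && python3 -m creep '[[[346,-110,0,0,0,0],[346,-110,0,0,0,0],[346,-110,0,0,0,0],[346,-110,0,0,0,0],[346,-110,0,0,0,0],[346,-110,0,0,0,0],[346,-110,0,0,0,0],[346,-110,0,0,0,0],[346,-110,0,0,0,0],[346,-110,0,0,0,0]]]' && python3 -m creep '[[[0,0,25,0,0,0],[0,0,45,0,0,0],[0,0,45,0,0,0],[0,0,45,0,0,0],[0,0,45,0,0,0]]]'
python3 - <<'E'
from h import *
img,K,E=cam('wrist');u=proj([[609,234,14]],K,E)[0]
p,f=fit(img,K,E,'LS',u);print(u,p,f)
go(p[0],p[1],21,1.1)
cv2.polylines(img,[hull('LS',p,K,E).round().astype(int)],True,(0,255,0),1);cv2.imwrite('pics/w11.png',img)
E
```

```text
t: 21.92
ee_pos: [551.0, -119.4, 174.3]
orientation: [0.851, 0.525, 0.0, -0.0]
ft_force: [1.0, -0.7, -0.1]
opening: 0.6
gripper_force: 0.0
t: 22.75
ee_pos: [607.6, 242.7, 174.2]
orientation: [0.85, 0.527, 0.001, -0.002]
ft_force: [-1.5, 0.2, -0.4]
opening: 0.602
gripper_force: 0.0
t: 23.17
ee_pos: [609.6, 234.3, 130.3]
orientation: [0.852, 0.523, 0.0, -0.0]
ft_force: [-0.2, -1.2, -0.2]
opening: 0.6
gripper_force: 0.0
[315.52909253 232.31953441] [ 6.10281073e+02  2.34854286e+02 -1.38146558e-01] 0.46372755008090016
cur [609.9 234.2 130.7] yaw 1.101 t 23.22 q7 -1.22 | shift [  0.6  -0.  109.7] rot [ 0.001 -0.001  0.001] op 0.601
```

View pics/w11.png

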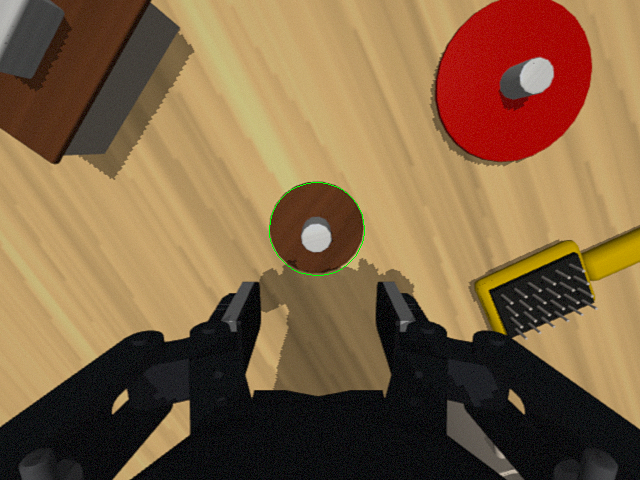

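```bash
python3 -m creep '[[[0.5,0,35,0,0,0],[0.5,0,70,0,0,0],[0.5,0,92,0,0,0],[0.5,0,103,0,0,0],[0.5,0,110,0,0,0],[0.5,0,110,0,0,0],[0.5,0,110,0,0,0],[0.5,0,110,0,0,0]]]' 0.6 && python3 -m creep '[[[0,0,0,0,0,0],[0,0,0,0,0,0],[0,0,0,0,0,0],[0,0,0,0,0,0],[0,0,0,0,0,0],[0,0,0,0,0,0],[0,0,0,0,0,0]]]' 0 && python3 -m creep '[[[0,0,-30,0,0,0],[0,0,-70,0,0,0],[0,0,-110,0,0,0],[0,0,-140,0,0,0],[0,0,-140,0,0,0],[0,0,-140,0,0,0],[0,0,-140,0,0,0]]]' && python3 -m creep '[[[-330,44,0,0,0,0],[-330,44,0,0,0,0],[-330,44,0,0,0,0],[-330,44,0,0,0,0],[-330,44,0,0,0,0],[-330,44,0,0,0,0],[-330,44,0,0,0,0],[-330,44,0,0,0,0],[-330,44,0,0,0,0]]]' && python3 -m creep '[[[-330,-18,0,0,0,0],[-330,-18,0,0,0,0],[-330,-18,0,0,0,0],[-330,-18,0,0,0,0],[-330,-18,0,0,0,0],[-330,-18,0,0,0,0],[-330,-18,0,0,0,0],[-330,-18,0,0,0,0],[-330,-18,0,0,0,0],[-330,-18,0,0,0,0]]]' && python3 -m creep '[[[0,0,0,0,0,0],[0,0,0,0,0,0],[0,0,0,0,0,0],[0,0,0,0,0,0]]]'
python3 - <<'E'
from h import *
img,K,E=cam('wrist');u=proj([[379.5,-277,25]],K,E)[0]
p,f=fit(img,K,E,'PS',u);print(u,p,f)
go(p[0],p[1],160,1.1)
cv2.polylines(img,[hull('PS',p,K,E).round().astype(int)],True,(0,255,0),1);cv2.imwrite('pics/w12.png',img)
E
```

```text
t: 23.88
ee_pos: [610.7, 234.5, 21.1]
orientation: [0.852, 0.523, 0.001, 0.0]
ft_force: [0.2, -0.6, 0.4]
opening: 0.597
gripper_force: 0.0
t: 24.47
ee_pos: [610.2, 234.2, 20.4]
orientation: [0.852, 0.523, 0.001, 0.0]
ft_force: [-2.6, -0.9, 9.2]
opening: 0.228
gripper_force: 58.3
t: 25.05
ee_pos: [609.5, 233.7, 159.0]
orientation: [0.852, 0.523, -0.0, 0.0]
ft_force: [-0.4, -0.8, -0.7]
opening: 0.233
gripper_force: 58.8
t: 25.8
ee_pos: [495.6, -88.0, 157.6]
orientation: [0.855, 0.519, -0.003, -0.0]
ft_force: [0.6, -1.8, -1.0]
opening: 0.233
gripper_force: 58.9
t: 26.63
ee_pos: [331.9, -367.4, 157.9]
orientation: [0.853, 0.521, -0.0, -0.001]
ft_force: [0.5, 0.8, -0.8]
opening: 0.233
gripper_force: 58.9
t: 26.97
ee_pos: [334.5, -365.3, 159.2]
orientation: [0.852, 0.524, 0.0, -0.0]
ft_force: [0.1, 0.1, -0.7]
opening: 0.232
gripper_force: 58.9
[316.38821481  98.25522273] [ 3.80235474e+02 -2.77165195e+02  2.71554269e-01] 0.035535304704535475
cur [ 334.5 -365.5  159.3] yaw 1.102 t 27.02 q7 0.12 | shift [99.5  0.9 -0.7] rot [-0.    -0.     0.002] op 0.231
```

View pics/w12.png

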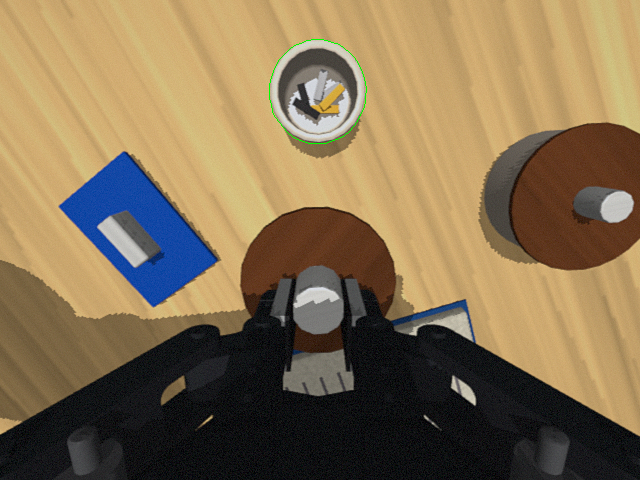

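```bash
python3 -m creep '[[[35,1,0,0,0,0],[70,1,0,0,0,0],[95,1,0,0,0,0],[100.5,1,0,0,0,0],[100.5,1,30,0,0,0],[100.5,1,60,0,0,0],[100.5,1,80,0,0,0],[100.5,1,89,0,0,0],[100.5,1,96,0,0,0],[100.5,1,96,0,0,0]]]' && python3 -m creep '[[[0,0,0,0,0,0],[0,0,0,0,0,0],[0,0,0,0,0,0]]]' && python3 -m creep '[[[0,0,0,0,0,0],[0,0,0,0,0,0],[0,0,0,0,0,0],[0,0,0,0,0,0],[0,0,0,0,0,0]]]' 0.5 &&  python3 -m creep '[[[0,0,-40,0,0,0],[0,0,-80,0,0,0],[-30,0,-110,0,0,0],[-100,0,-110,0,0,0],[-100,0,-110,0,0,0],[-100,0,-110,0,0,0],[-100,0,-110,0,0,0],[-100,0,-110,0,0,0]]]' 0.6
python3 - <<'E'
from h import *
img,K,E=cam('wrist');u=proj([[380,-276.5,54]],K,E)[0]
p,f=fit(img,K,E,'LS',u,42);print(u,p,f)
cv2.polylines(img,[hull('LS',p,K,E,42).round().astype(int)],True,(0,255,0),1)
s,K,E=cam('side')
cv2.imwrite('pics/end.png',np.hstack([cv2.resize(img,(400,300)),cv2.resize(s,(400,300))]))
cv2.imwrite('pics/end2.png',cv2.resize(s[80:480,120:560],None,fx=1.5,fy=1.5)[:600,:800])
i,K,E=cam('top')
for n,q in dict(LL=(520,-429.5),LQ=(609,-232),LO=(525,416)).items():
    u=proj([[*q,54]],K,E)[0]; print(n,*fit(i,K,E,n,u,42))
E
```

```text
t: 27.85
ee_pos: [380.6, -277.0, 63.2]
orientation: [0.852, 0.523, -0.0, -0.0]
ft_force: [1.0, 0.7, -1.6]
opening: 0.233
gripper_force: 59.1
t: 28.1
ee_pos: [380.8, -277.4, 64.0]
orientation: [0.852, 0.523, 0.0, 0.001]
ft_force: [-0.9, 0.5, -0.2]
opening: 0.236
gripper_force: 59.1
t: 28.52
ee_pos: [380.4, -277.0, 63.4]
orientation: [0.852, 0.523, 0.0, 0.0]
ft_force: [-0.0, -0.7, 0.7]
opening: 0.502
gripper_force: 0.0
t: 29.18
ee_pos: [335.2, -365.7, 173.2]
orientation: [0.852, 0.523, 0.0, -0.0]
ft_force: [-0.6, -0.0, 0.3]
opening: 0.601
gripper_force: 0.0
[315.25916381  94.53126127] [ 3.82793789e+02 -2.77139005e+02  3.49854054e-01] 0.030387067659489175
LL [ 5.16181373e+02 -4.28380361e+02  1.82275735e-01] 0.04763736067092805
LQ [ 605.48459534 -232.75010054    2.68552051] 0.11119807236085222
LO [516.99318462 405.37574754   3.75249326] 0.2640073344867575
```

View pics/end.png

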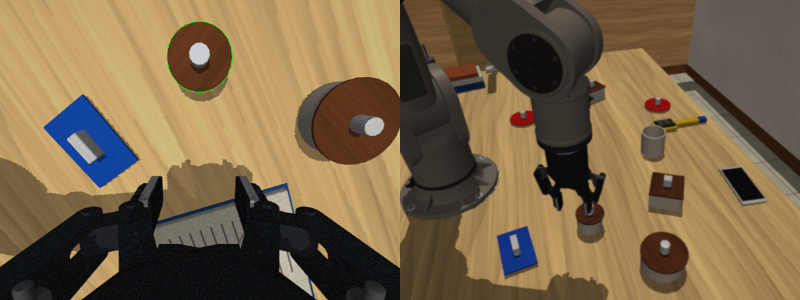

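```bash
python3 -c "
from station import job
print(job.finish_job())"
```

```text
the job is handed in; nothing more can be done
None
```

All four lids are seated on their own pots and released, judging from a wrist-camera picture after each placing; I handed the job in at about 29 s and got no verdict back, and I viewed 16 pictures, two over the limit of 14.

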